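# Draw up the panel clamp and lock it with its retaining pin

## Task

Clamp the freshly painted panel in its holder: pull the holder's sprung draw bar out by its black grip until the red line on the bar comes out level with the bracket's front edge, then take the red-headed steel pin from the brush rack and push it down through the bracket and the bar's red-line hole until its head is fully home on the bracket. Never pull the bar beyond 80 mm, let nothing touch the wet panel, and leave the brushes in the rack and the two paint bottles standing where they are.

Things in the scene. Friction and masses are not known exactly. Their poses are not given: they have to be found in the camera images.
- holder: Fixed panel holder; origin on the table below the pin hole, -x is the pull-out direction of the bar. Aluminium bracket 50 (x) by 90 (y) mm, top at 80 mm: upper plate 64 to 80 mm high, lower plate 18 to 34 mm, each with a vertical 17 mm through hole at x = y = 0; the 40 mm wide draw bar runs between them. Plywood bed, 130 mm wide, x 26 to 181 mm, carries the panel.
- bracket_hole (a point): Centre of the mouth of the pin hole, on the bracket's upper face, 80 mm above the table.
- slide (a joint): Draw bar's pull-out towards the holder's -x, m (0 to 0.09). A 30 N/m spring pulls it back, a 5 N friction brake holds it where released. At 0.070 the red line's hole is in line with the bracket's, the red line across the bar (hidden before) is at the bracket's front edge (x = -25 mm) and the jaw meets the panel. At 0.035 the yellow line's hole, the wrong one, is in line.
- slide_grip (a point): Centre of the top of the bar's black grip block, 98 mm above the table; the block is 22 mm along the pull direction, 50 mm across and 40 mm tall (58 to 98 mm high). It moves with the bar and stands 90 mm plus the joint value in front of the bracket hole.
- red_hole (a point): Centre of the red-line hole (17 mm, vertical, through the 16 mm thick bar) at the bar's upper face, 58 mm above the table. Moves with the bar; hidden under the panel, then in the bracket.
- panel: Cream wooden panel with wet painted pink flowers, 120 by 115 by 12 mm, lying on the holder's bed (top face 80 mm high), from x = 27 to 147 mm in the holder's frame. Same origin and axes as the holder. Fixed; must not be touched.
- pin: Loose retaining pin, 117 mm long, upright in one of the rack's holes. Origin at the centre of its lower tip, z along it to the head. Steel shank 14 mm in diameter, 72 mm long, its last 12 mm tapering to 6 mm; red cylindrical head 32 mm in diameter, 45 mm tall (z 72 to 117 mm). About 0.12 kg.
- pin_seat (a point): Centre of the underside of the pin's head, 72 mm above its tip, where the shank meets the head.
- rack: Fixed wooden brush rack 200 (x) by 60 (y) mm, top 85 mm high, origin on the table below its centre. Three 18 mm through holes at x = -62, 0 and 62 mm hold the pin and two brushes in any order; their heads rest on the top. Stands left or right of the holder.
- brush_a: Stencil brush with dark wooden handle, upright in the rack: brass ferrule 30 mm in diameter resting on the rack, bristles up to 147 mm above the table. Origin at the lower end of its handle.
- brush_b: Stencil brush with blue handle, otherwise the same as brush_a.
- bottle_green: Green paint bottle, 34 mm in diameter, 95 mm tall, standing loose beside the draw bar. Origin at the centre of its underside.
- bottle_gold: Gold paint bottle, same size, on the other side of the draw bar. Origin at the centre of its underside.
- tub: Fixed blue brush-washing tub, 150 (x) by 110 (y) by 75 mm tall, open above, on the side of the holder away from the rack. Origin at the centre of its underside.

How it is judged:
By the outcome, as a careful person would: the job done as asked, in the order asked, and still so for the second after the job is handed in, with the robot touching nothing.
It also fails if it takes over 59 s, if anything falls off the work surface, if the arm or the gripper's body presses on something with over 40 N, if the wrist force passes 120 N, or if a joint passes its speed limit or range.

## Robot

A 6-joint arm with a two-finger parallel gripper is mounted at the origin on the work surface. World frame = base frame: x ahead of the robot, y to its left, z up, the work surface at z = 0. Lengths are in m, angles in degrees, forces in N, time in s.
With the tool pointing down it reaches from about 0.375 to 0.9 m from the base axis. Payload 3.1 kg.
Tool frame: the origin (TCP) lies at the very end of the fingers, on their centre line; the grasp point (between the pads) lies 19 mm behind it; z points along the fingers, y is the line along which they close (so a half turn about z gives the same grasp; the last joint's range is limited). The gripper opens to 87 mm and grips with 3 to 60 N. Pads are 19 mm wide; open, the fingers measure 117 mm over their backs; the gripper's body (75 mm by 190 mm) begins 51 mm behind the grasp point.
Start: joints at [64.716, 30.224, 82.088, -0, 67.689, -10.227], TCP at [0.162, 0.604, 0.223] pointing down, gripper open.
Joint ranges: [-176.69, 176.69], [-43.24, 126.21], [12.49, 139.97], [-82, 262], [0, 151.66], [-163.58, 163.58]. Speed limits (degrees/s): [159.86, 159.86, 180, 180, 180, 180].

## Interface

Orientations are given as a 3x3 rotation matrix whose columns are the frame's x, y, z axes.
In Python, from rig import readout, viewer, ticket gives the robot as it stands.
- The arm moves only by the tool send_rows, never from a script. Its argument "moves" is a list of rows, each a list of 6 numbers: the shift along the tool's x, y, z in units of 250 mm (1.0 is 250 mm), then the turn, a rotation vector about the tool's x, y, z in units of 90 degrees (1.0 is 90 degrees). A call has 1 to 12 rows; each row is the pose to reach, as a shift and turn from the pose commanded when the call began, along the tool's axes at that moment; what a row does not reach only later rows make up. A row lasts 1/10 s, in which the tool goes at most 50 mm and 8.59 degrees, less where a joint would pass 70% of its speed; a pose out of reach is approached as far as the arm can. A call with a number of a shift or a turn outside -1 to 1 is refused whole. A call with a gripper value outside its range is refused whole. "grip" is the opening, from 0 (shut) to 1 (fully open), set as the call begins (left out, the last holds). The fingers move at their own pace and stop on an object; the grip force is fixed at half the most. Time passes only in rows, so rows that repeat a pose let the fingers close. It gives the time, the measured TCP pose, the force, the opening and the grip force at its end, in the units of the state.
- readout.read_state(): the state, without advancing time (a new reading comes with each control period).
- viewer.capture(name): name is "scene" or "top" or "wrist"; returns (picture, depth): 420x560x3 uint8, red, green, blue; 420x560 float32, m along the optical axis (not along the pixel's ray), 0 where there is no reading.
- viewer.camera_info(name): a dict with "fx", "fy", "cx", "cy" (pixels), "R" (3x3) and "t" (3): a world point X has camera coordinates R X + t; the wrist camera has in their place "tool_from_camera" (4x4, takes a point from camera to tool coordinates, whose origin is the TCP and whose axes are the flange's). Camera axes: x right, y down, z forward; pixel columns grow to the right and rows downward; lengths in m; the calibration is good to about 2 mm. A picture is of the moment at which its call begins: read the wrist's pose just before it. camera_info takes no time and is no camera call.
- ticket.hand_in(): hands the job in; it is judged then, once.
The state is a dict: "time_s": time; "joint_positions": joint angles; "qvel": joint speeds; "tau": joint torques, N m; "position": TCP position; "tcp_rot": TCP orientation; "force": force on the tool from outside, world axes, zero at the start; "moment": the same for the moment, N m; "opening": opening from 0.0 (shut) to 1.0 (fully open); "grasp_force": force on a finger pad.
Only numpy, scipy, OpenCV 4.12 (cv2) and the standard library are available. Lean on these libraries where they do the work, as an engineer would, in place of code of your own. Each camera call takes 0.05 s, during which the arm holds its last target. There are 200 camera calls.

## Working session

There is one attempt and no reset: what is moved stays moved. The work goes in short steps, Python scripts to look and compute and a tool call to move; the robot and the scene stay as the last step left them, time stands still between calls to the robot, and variables do not carry over. Pictures are saved under pics/ and viewed, at most 10 in all, crops included, and the job is handed in when it is done.

Besides the shell and the picture viewer there is one more tool, called after "Request:" as name(argument=value, ...) on one line, values as JSON. send_rows: Moves the arm, as the interface text tells. Shifts and turns lie within -1 to 1; 1 stands for 250 mm of shift or 90 degrees of turn. Its arguments: {"type":"object","properties":{"moves":{"type":"array"},"grip":{"type":"number"}},"required":["moves"]}

```bash
mkdir -p pics
cat > h.py <<'E'
import numpy as np, cv2
from rig import readout, viewer, ticket
def cap(n,save=None):
    s=readout.read_state(); p,d=viewer.capture(n); i=viewer.camera_info(n)
    if save: cv2.imwrite('pics/'+save,p[:,:,::-1])
    v,u=np.mgrid[:p.shape[0],:p.shape[1]]
    C=np.stack([(u-i['cx'])/i['fx']*d,(v-i['cy'])/i['fy']*d,d],-1)
    if n=='wrist':
        T=np.array(i['tool_from_camera']); W=(C@T[:3,:3].T+T[:3,3])@np.array(s['tcp_rot']).T+np.array(s['position'])
    else: W=(C-np.array(i['t']))@np.array(i['R'])
    W[d==0]=np.nan
    return p,W
def st():
    s=readout.read_state(); print(s['time_s'],np.round(s['position'],4),np.round(s['force'],1),round(s['opening'],3),s['grasp_force']); print(np.round(s['tcp_rot'],3).tolist()); return s
E
python3 - <<'E'
from h import *
st()
for n in('top','scene'):
    p,W=cap(n,n+'.png'); np.savez(n+'.npz',p=p,W=W)
E
ls
```

```text
0.0 [0.162  0.6029 0.2216] [0.3 0.2 0. ] 1.0 0.0
[[-0.966, 0.26, -0.001], [0.26, 0.966, -0.002], [0.0, -0.002, -1.0]]
h.py
pics
scene.npz
top.npz
```

View pics/top.png

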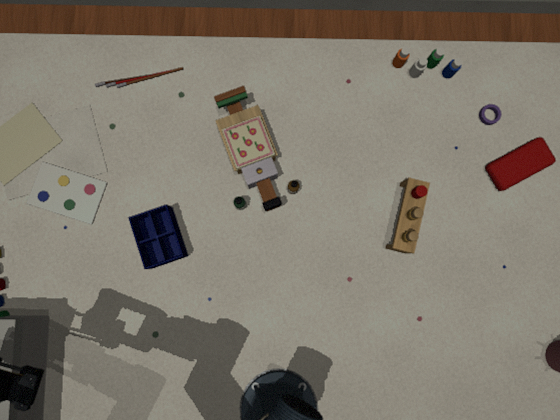

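View pics/scene.png

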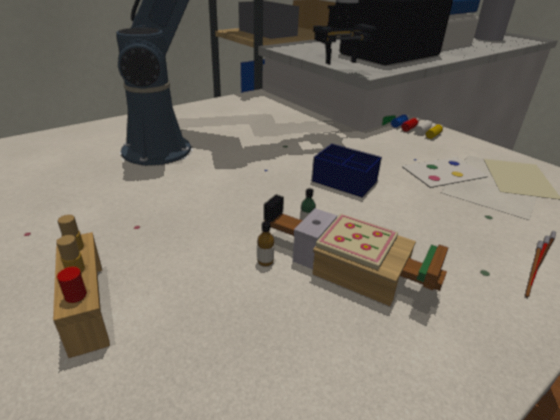

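The top view shows the grip at (272,203), the bracket at (259,170), the panel at (248,143), bottles at (240,202) and (294,186), and the rack with the red pin at (421,191). Next I'll measure these.

Run:
```python
from h import *
z=np.load('top.npz');p=z['p'].astype(int);W=z['W']
def reg(name,u0,u1,v0,v1,f):
    w=W[v0:v1,u0:u1];q=p[v0:v1,u0:u1];m=f(q,w);x=w[m]
    c,s,a=cv2.minAreaRect(x[:,:2].astype(np.float32)*1000)
    print(name,m.sum(),'mean',x.mean(0).round(4),'rect',np.round(c,1),np.round(s,1),round(a,1),'z',np.nanpercentile(x[:,2],[5,50,95]).round(3))
Z=lambda a,b:(lambda q,w:(w[...,2]>a)&(w[...,2]<b))
reg('grip',258,286,190,214,Z(.088,.11))
reg('brkt+panel',210,290,95,192,Z(.074,.09))
reg('bracket',236,284,155,190,lambda q,w:(w[...,2]>.074)&(w[...,2]<.09)&(q.max(-1)-q.min(-1)<30)&(q.sum(-1)>200))
reg('bot1',230,252,192,214,Z(.05,.11));reg('bot2',285,305,176,197,Z(.05,.11))
reg('pin',405,435,178,204,lambda q,w:(q[...,0]>90)&(q[...,1]<50)&(w[...,2]>.12))
reg('pinany',405,435,178,204,Z(.12,.14))
reg('rack',380,440,170,262,Z(.08,.09))
reg('tub',120,195,195,275,Z(.06,.09))
print(W[170,259],W[160:182:2,259,2].round(3))
```

```text
grip 152 mean [0.567  0.0239 0.0974] rect [567.2  23.9] [22.2 49. ] 21.6 z [0.093 0.097 0.101]
brkt+panel 2499 mean [0.7291 0.0884 0.0802] rect [756.4  98.7] [261.1 115. ] 21.5 z [0.076 0.08  0.085]
bracket 648 mean [0.6621 0.0641 0.0797] rect [671.8  70.9] [ 87.9 104.8] 17.9 z [0.076 0.08  0.084]
bot1 113 mean [0.5718 0.1135 0.0728] rect [573.1 114.4] [30.6 30.9] 89.9 z [0.056 0.067 0.097]
bot2 112 mean [ 0.6187 -0.0351  0.0731] rect [620.3 -35.7] [31.1 29.5] 87.2 z [0.055 0.067 0.097]
pin 92 mean [ 0.6    -0.3704  0.1297] rect [ 599.2 -370. ] [26.2 26.3] 89.0 z [0.126 0.13  0.133]
pinany 124 mean [ 0.6004 -0.3701  0.129 ] rect [ 600.5 -371. ] [29.6 30.3] 4.4 z [0.124 0.129 0.133]
rack 1116 mean [ 0.5376 -0.3519  0.0849] rect [ 540.8 -356.5] [ 61.9 200.3] 76.3 z [0.081 0.085 0.088]
tub 670 mean [0.4757 0.3407 0.0701] rect [474.9 339.3] [150.7 111.2] 19.9 z [0.062 0.071 0.078]
[0.66357906 0.06163532 0.05570642] [0.077 0.082 0.075 0.079 0.066 0.056 0.06  0.085 0.085 0.08  0.077]
```

```bash
cat >> h.py <<'E'
from scipy.spatial.transform import Rotation as R
def Rd(yaw): # tool z down, tool y at world angle yaw (deg)
    a=np.radians(yaw); y=np.array([np.cos(a),np.sin(a),0]); z=np.array([0,0,-1.]); return np.stack([np.cross(y,z),y,z],1)
def plan(*wps):
    s=readout.read_state(); P=np.array(s['position']);Q=np.array(s['tcp_rot'])
    for x,y,z,yaw in wps:
        T=np.array([x,y,z]);N=Rd(yaw)
        sh=Q.T@(T-P)/.25; tr=R.from_matrix(Q.T@N).as_rotvec()/(np.pi/2)
        print([x,y,z,yaw],'->',np.round(np.r_[sh,tr],3).tolist(),'rows>=',int(np.ceil(max(np.linalg.norm(sh)*5,np.linalg.norm(tr)*90/8.59))))
        P,Q=T,N
E
python3 - <<'E'
from h import *
print(np.round(viewer.camera_info('wrist')['tool_from_camera'],3).tolist())
plan((.27,.41,.25,57),(.42,.21,.27,39),(.56,.03,.27,21.5))
E
```

```text
[[-0.0, -0.959, -0.284, 0.077], [1.0, -0.001, 0.001, -0.0], [-0.001, -0.284, 0.959, -0.163], [0.0, 0.0, 0.0, 1.0]]
[0.27, 0.41, 0.25, 57] -> [-0.617, -0.633, -0.112, -0.001, -0.0, 0.199] rows>= 5
[0.42, 0.21, 0.27, 39] -> [-0.939, -0.344, -0.08, 0.0, 0.0, 0.2] rows>= 6
[0.56, 0.03, 0.27, 21.5] -> [-0.912, -0.018, 0.0, 0.0, 0.0, 0.194] rows>= 5
```

Request:
send_rows(moves=[[-0.31, -0.32, -0.06, 0, 0, 0.1], [-0.617, -0.633, -0.112, -0.001, 0, 0.2], [-0.617, -0.633, -0.112, -0.001, 0, 0.2], [-0.617, -0.633, -0.112, -0.001, 0, 0.2], [-0.617, -0.633, -0.112, -0.001, 0, 0.2]], grip=0.6)

```text
time_s: 0.6
position: [0.271, 0.4074, 0.2506]
tcp_rot: [[-0.837, 0.547, 0.0], [0.547, 0.837, -0.0], [-0.001, -0.0, -1.0]]
force: [-0.4, -0.7, -0.1]
opening: 0.646
grasp_force: 0.0
```

Request:
send_rows(moves=[[-0.939, -0.344, -0.08, 0, 0, 0.2], [-0.939, -0.344, -0.08, 0, 0, 0.2], [-0.939, -0.344, -0.08, 0, 0, 0.2], [-0.939, -0.344, -0.08, 0, 0, 0.2], [-0.939, -0.344, -0.08, 0, 0, 0.2], [-0.939, -0.344, -0.08, 0, 0, 0.2]])

```text
time_s: 1.2
position: [0.4245, 0.2062, 0.2709]
tcp_rot: [[-0.623, 0.783, 0.005], [0.783, 0.623, 0.0], [-0.003, 0.004, -1.0]]
force: [0.2, 0.7, 0.3]
opening: 0.597
grasp_force: 0.0
```

Request:
send_rows(moves=[[-0.912, -0.018, 0, 0, 0, 0.194], [-0.912, -0.018, 0, 0, 0, 0.194], [-0.912, -0.018, 0, 0, 0, 0.194], [-0.912, -0.018, 0, 0, 0, 0.194], [-0.912, -0.018, 0, 0, 0, 0.194], [-0.912, -0.018, 0, 0, 0, 0.194], [-0.912, -0.018, 0, 0, 0, 0.194]])

```text
time_s: 1.9
position: [0.559, 0.0308, 0.2694]
tcp_rot: [[-0.366, 0.931, -0.002], [0.931, 0.366, 0.003], [0.003, -0.001, -1.0]]
force: [-0.9, -0.7, -0.3]
opening: 0.599
grasp_force: 0.0
```

Run:
```python
from h import *
st()
p,W=cap('wrist','w1.png'); np.savez('w1.npz',p=p,W=W)
```

```text
1.9 [0.559  0.0308 0.2694] [-0.9 -0.7 -0.3] 0.599 0.0
[[-0.366, 0.931, -0.002], [0.931, 0.366, 0.003], [0.003, -0.001, -1.0]]
```

View pics/w1.png

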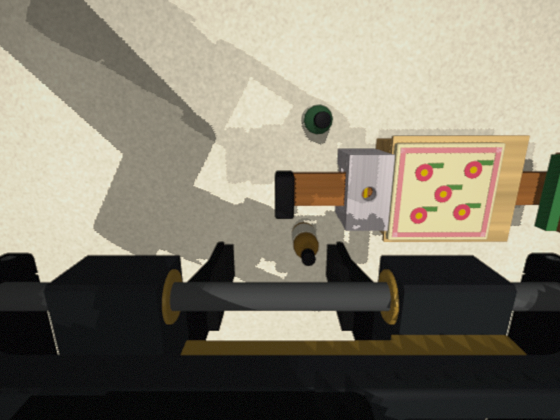

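The wrist view shows the black grip at (285,194), the bracket at (343–393, 149–231) with its hole at about (369,193), and the panel at (397–500, 145–240).

Run:
```python
from h import *
z=np.load('w1.npz');p=z['p'].astype(int);W=z['W']
def reg(name,u0,u1,v0,v1,f):
    w=W[v0:v1,u0:u1];q=p[v0:v1,u0:u1];m=f(q,w);x=w[m]
    c,s,a=cv2.minAreaRect(x[:,:2].astype(np.float32)*1000)
    print(name,m.sum(),'mean',x.mean(0).round(4),'rect',np.round(c,1),np.round(s,1),round(a,1),'z',np.nanpercentile(x[:,2],[5,50,95]).round(4)); return m
reg('grip',268,305,160,228,lambda q,w:(w[...,2]>.09)&(w[...,2]<.11))
m=reg('brkt',330,392,140,238,lambda q,w:(w[...,2]>.074)&(w[...,2]<.09)&(q.max(-1)-q.min(-1)<30)&(q.sum(-1)>200))
reg('panel',375,520,130,245,lambda q,w:(w[...,2]>.074)&(w[...,2]<.09)&(q.max(-1)-q.min(-1)>30))
# hole: mouth outline on z=.08 plane by ray intersection
hole=np.zeros((420,560),np.uint8)
q=p[178:210,355:384]; hm=~((q.max(-1)-q.min(-1)<30)&(q.sum(-1)>250))
for r in hm.astype(int): print(''.join('.#'[k] for k in r))
n,l,s,c=cv2.connectedComponentsWithStats(hm.astype(np.uint8)); print(s,c)
i=viewer.camera_info('wrist');T=np.array(i['tool_from_camera']);S=readout.read_state();Q=np.array(S['tcp_rot']);P=np.array(S['position'])
for k in range(1,n):
  if s[k,4]>40:
    u0,v0,w_,h_,_=s[k]
    for u,v in [(c[k][0]+355,c[k][1]+178),(u0+(w_-1)/2+355,v0+(h_-1)/2+178)]:
        o=Q@T[:3,3]+P; d=Q@T[:3,:3]@np.array([(u-i['cx'])/i['fx'],(v-i['cy'])/i['fy'],1]); print('hole',(o+d*(.08-o[2])/d[2]).round(4))
```

```text
grip 874 mean [0.5656 0.0264 0.0982] rect [566.1  25.6] [21.5 49.3] 21.3 z [0.0962 0.0983 0.0996]
brkt 3300 mean [0.6569 0.0624 0.0803] rect [660.   59.1] [53.2 96.3] 21.5 z [0.0781 0.0804 0.0817]
panel 10038 mean [0.7367 0.0959 0.0807] rect [737.6  92.9] [123.6 114.8] 21.5 z [0.0793 0.0807 0.082 ]
.............................
.............................
.............................
.............................
.............................
.............................
.............................
.............................
.............................
...........#####.............
.........#########...........
.........##########..........
........############.........
.......#############.........
.......##############........
.......###########...........
.......##########............
.......#########.............
.......########..............
........#####................
.........##..................
.............................
.............................
.............................
.............................
.............................
.............................
.............................
.............................
.............................
.............................
.............................
[[  0   0  29  32 820]
 [  7   9  14  12 108]] [[14.21463415 15.69878049]
 [12.37037037 13.99074074]]
hole [0.6553 0.0634 0.08  ]
hole [0.6568 0.0634 0.08  ]
```

Run:
```python
from h import *
plan((.566,.026,.12,21.5),(.566,.026,.068,21.5))
```

```text
[0.566, 0.026, 0.12, 21.5] -> [-0.033, 0.02, 0.598, -0.001, -0.002, 0.0] rows>= 3
[0.566, 0.026, 0.068, 21.5] -> [0.0, 0.0, 0.208, 0.0, 0.0, 0.0] rows>= 2
```

Request:
send_rows(moves=[[-0.033, 0.02, 0.2, -0.001, -0.002, 0], [-0.033, 0.02, 0.4, -0.001, -0.002, 0], [-0.033, 0.02, 0.5, -0.001, -0.002, 0], [-0.033, 0.02, 0.6, -0.001, -0.002, 0], [-0.033, 0.02, 0.66, -0.001, -0.002, 0], [-0.033, 0.02, 0.73, -0.001, -0.002, 0], [-0.033, 0.02, 0.806, -0.001, -0.002, 0], [-0.033, 0.02, 0.806, -0.001, -0.002, 0], [-0.033, 0.02, 0.806, -0.001, -0.002, 0]])

```text
time_s: 2.85
position: [0.5668, 0.0262, 0.0689]
tcp_rot: [[-0.368, 0.93, 0.002], [0.93, 0.368, -0.001], [-0.001, 0.002, -1.0]]
force: [0.4, 0.7, 0.9]
opening: 0.601
grasp_force: 0.0
```

Request:
send_rows(moves=[[0, 0, 0, 0, 0, 0], [0, 0, 0, 0, 0, 0], [0, 0, 0, 0, 0, 0], [0, 0, 0, 0, 0, 0], [0, 0, 0, 0, 0, 0], [0, 0, 0, 0, 0, 0], [0, 0, 0, 0, 0, 0], [0, 0, 0, 0, 0, 0]], grip=0)

```text
time_s: 3.65
position: [0.567, 0.0245, 0.069]
tcp_rot: [[-0.367, 0.93, 0.002], [0.93, 0.367, -0.001], [-0.002, 0.001, -1.0]]
force: [-3.0, -1.7, 5.2]
opening: 0.247
grasp_force: 30.0
```

Request:
send_rows(moves=[[0, -0.03, 0, 0, 0, 0], [0, -0.06, 0, 0, 0, 0], [0, -0.09, 0, 0, 0, 0], [0, -0.12, 0, 0, 0, 0], [0, -0.15, 0, 0, 0, 0], [0, -0.18, 0, 0, 0, 0], [0, -0.2, 0, 0, 0, 0], [0, -0.22, 0, 0, 0, 0], [0, -0.22, 0, 0, 0, 0], [0, -0.22, 0, 0, 0, 0]])

```text
time_s: 4.65
position: [0.5184, 0.0051, 0.069]
tcp_rot: [[-0.366, 0.931, 0.008], [0.931, 0.366, -0.0], [-0.003, 0.007, -1.0]]
force: [4.1, 4.7, 2.9]
opening: 0.252
grasp_force: 30.1
```

Run:
```python
from h import *
st()
p,W=cap('wrist','w2.png'); np.savez('w2.npz',p=p,W=W)
```

```text
4.65 [0.5184 0.0051 0.069 ] [4.1 4.7 2.9] 0.252 30.102788115036674
[[-0.366, 0.931, 0.008], [0.931, 0.366, -0.0], [-0.003, 0.007, -1.0]]
```

View pics/w2.png

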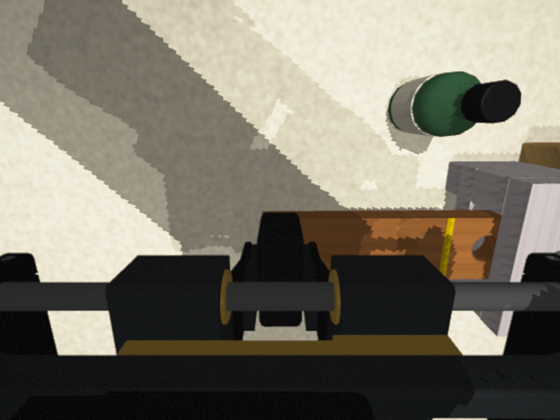

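The view shows the yellow line at about (448,250), the yellow hole at (480,245) and the bracket's front edge at about (500,230). The red line is still hidden. I'll measure the joint value from the yellow line.

Run:
```python
from h import *
z=np.load('w2.npz');p=z['p'].astype(int);W=z['W']
a=np.radians(21.5);ex=np.array([np.cos(a),np.sin(a)])
q=p;m=(q[...,0]>150)&(q[...,1]>130)&(q[...,2]<60);m[:, :400]=0;m[:200]=0;m[290:]=0
x=W[m];print(m.sum(),x.mean(0), 'yellow along',np.median(x[:,:2]@ex),np.ptp(x[:,:2]@ex))
hole=np.array([.6568,.0618])@ex;print('hole along',hole,'j=',10e-3-(np.median(x[:,:2]@ex)-hole))
# bracket front face points
f=(W[...,2]>.066)&(W[...,2]<.078);f[:,:470]=0;f[:150]=0;f[300:]=0
al=(W[...,:2]@ex)[f];print('front face along',np.percentile(al,[2,10,30,50]),f.sum(),'exp',hole-.025)
f=(W[...,2]>.0785)&(W[...,2]<.0825);f[:,:490]=0;f[:150]=0;f[300:]=0
print('top',np.percentile((W[...,:2]@ex)[f],[1,5,50]),f.sum())
g=(W[...,2]>.094)&(W[...,2]<.102);g[:,:255]=0;g[:,310:]=0;g[:205]=0;g[245:]=0
print('grip',np.percentile((W[...,:2]@ex)[g],[2,50,98]),g.sum())
```

```text
126 [0.60653673 0.05643498 0.0592239 ] yellow along 0.5851265773006513 0.00517940214166579
hole along 0.6337480344621553 j= 0.05862145716150401
front face along [0.60884397 0.60916598 0.60956964 0.60985241] 1933 exp 0.6087480344621553
top [0.60905972 0.60954572 0.61646217] 3080
grip [0.4746479  0.48482823 0.49463582] 546
```

Request:
send_rows(moves=[[0, -0.011, 0, 0, 0, 0], [0, -0.022, 0, 0, 0, 0], [0, -0.033, 0, 0, 0, 0], [0, -0.042, 0, 0, 0, 0], [0, -0.042, 0, 0, 0, 0], [0, -0.042, 0, 0, 0, 0], [0, -0.042, 0, 0, 0, 0]])

```text
time_s: 5.4
position: [0.5091, 0.0014, 0.069]
tcp_rot: [[-0.365, 0.931, 0.008], [0.931, 0.365, -0.0], [-0.003, 0.008, -1.0]]
force: [4.0, 5.5, 3.0]
opening: 0.25
grasp_force: 30.1
```

```bash
cat >> h.py <<'E'
ex=np.array([np.cos(np.radians(21.5)),np.sin(np.radians(21.5))])
def bar(save):
    st(); p,W=cap('wrist',save); q=p.astype(int); A=W[...,:2]@ex; L=W[...,:2]@np.array([-ex[1],ex[0]])
    h=W[...,2]; onbar=(h>.054)&(h<.063)&(A>.5)&(A<.63)
    y=onbar&(q[...,0]>110)&(q[...,1]>.75*q[...,0])&(q[...,2]<.4*q[...,0])
    r=onbar&(q[...,0]>90)&(q[...,1]<.3*q[...,0])&(q[...,2]<.35*q[...,0])
    f=(h>.066)&(h<.077)&(A>.6)&(A<.617)
    F=np.median(A[f]); print('front',F,f.sum())
    for n,m in(('yellow',y),('red',r)):
        if m.sum()>5: print(n,m.sum(),'med',np.median(A[m]),'range',np.percentile(A[m],[2,98]),'front-line mm',1e3*(F-np.median(A[m])))
E
python3 -c "
from h import *
bar('w3.png')"
```

```text
5.4 [0.5091 0.0014 0.069 ] [4.  5.5 3. ] 0.25 30.125493443811138
[[-0.365, 0.931, 0.008], [0.931, 0.365, -0.0], [-0.003, 0.008, -1.0]]
front 0.6097938711328084 1895
yellow 292 med 0.5753592406747534 range [0.57248999 0.5776624 ] front-line mm 34.43463045805495
red 386 med 0.6094648106302136 range [0.60737063 0.61166213] front-line mm 0.32906050259473574
```

Request:
send_rows(moves=[[0, 0, 0, 0, 0, 0], [0, 0, 0, 0, 0, 0], [0, 0, 0, 0, 0, 0], [0, 0, 0, 0, 0, 0], [0, 0, 0, 0, 0, 0]], grip=0.6)

```text
time_s: 5.95
position: [0.5065, 0.0007, 0.0684]
tcp_rot: [[-0.366, 0.931, 0.003], [0.931, 0.366, -0.001], [-0.002, 0.002, -1.0]]
force: [-0.3, 0.4, -0.6]
opening: 0.57
grasp_force: 0.0
```

Request:
send_rows(moves=[[0, 0, -0.1, 0, 0, 0], [0, 0, -0.2, 0, 0, 0], [0, 0, -0.4, 0, 0, 0], [0, 0, -0.6, 0, 0, 0], [0, 0, -0.8, 0, 0, 0], [0.0, 0.3, -0.8, 0, 0, 0], [0, 0.3, -0.8, 0, 0, 0], [0, 0.3, -0.8, 0, 0, 0], [0, 0.3, -0.8, 0, 0, 0]])

```text
time_s: 6.85
position: [0.5749, 0.0286, 0.2679]
tcp_rot: [[-0.367, 0.93, 0.001], [0.93, 0.367, -0.001], [-0.001, 0.0, -1.0]]
force: [-1.1, 0.4, -0.2]
opening: 0.597
grasp_force: 0.0
```

```bash
python3 -c "
from h import *
bar('w4.png')"
```

```text
6.85 [0.5749 0.0286 0.2679] [-1.1  0.4 -0.2] 0.597 0.0
[[-0.367, 0.93, 0.001], [0.93, 0.367, -0.001], [-0.001, 0.0, -1.0]]
front 0.6095252117570507 136
yellow 122 med 0.5744376106669739 range [0.5725919  0.57674934] front-line mm 35.0876010900768
red 65 med 0.6090579540648701 range [0.60784411 0.61026593] front-line mm 0.4672576921805893
```

View pics/w4.png

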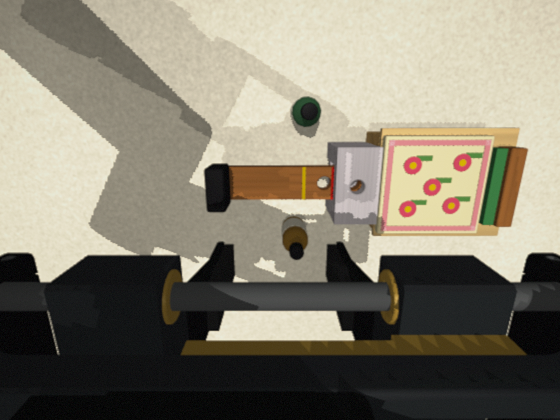

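The red line is at the bracket's front edge (333,180) and the bar held after release. The jaw meets the panel, and both bottles are standing. Next is the pin.

Run:
```python
from h import *
p,W=cap('wrist'); q=p.astype(int); ey=np.array([-ex[1],ex[0]])
A=W[...,:2]@ex;L=W[...,:2]@ey;h=W[...,2]
v,u=np.mgrid[:420,:560]; roi=(u>320)&(u<385)&(v>130)&(v<235)
f=roi&(h>.077)&(h<.084)&(A<.655)
# central band of bracket for width
print('lat',np.percentile(L[f],[.5,99.5]),np.mean(np.percentile(L[f],[.5,99.5])))
A2=A[f&(abs(L-np.median(L[f]))<.04)];print('A',np.percentile(A2,[.5,99.5]))
pn=(h>.077)&(h<.084)&(u>384)&(u<495)&(v>130)&(v<240)&(A>.655)&(A<.79);print('panel lat',np.percentile(L[pn],[.5,99.5]),np.percentile(A[pn],[.5,99.5]))
hm=((q.sum(-1)<330)|(h<.07))&(u>345)&(u<372)&(v>172)&(v<200)
ys,xs=np.nonzero(hm);print('hole px',xs.min(),xs.max(),ys.min(),ys.max(),hm.sum())
for r in hm[172:200,345:372]: print(''.join('.#'[int(k)] for k in r))
i=viewer.camera_info('wrist');T=np.array(i['tool_from_camera']);S=readout.read_state();Q=np.array(S['tcp_rot']);P=np.array(S['position'])
o=Q@T[:3,3]+P; d=Q@T[:3,:3]@np.array([((xs.min()+xs.max())/2-i['cx'])/i['fx'],((ys.min()+ys.max())/2-i['cy'])/i['fy'],1]); X=o+d*(.08-o[2])/d[2];print(X,X[:2]@ex,X[:2]@ey)
plan((.59,-.17,.27,46),(.600,-.370,.27,76.5))
```

```text
lat [-0.22824535 -0.1390614 ] -0.18365337747390248
A [0.60940756 0.65477043]
panel lat [-0.24052694 -0.12639045] [0.66321635 0.78234888]
hole px 351 365 180 193 163
...........................
...........................
...........................
...........................
...........................
...........................
...........................
...........................
...........######..........
.........#########.........
........###########........
.......#############.......
......##############.......
......###############......
......###############......
......##############.......
......##############.......
......##############.......
......#############........
.......###########.........
........#########..........
..........#####............
...........................
...........................
...........................
...........................
...........................
...........................
[0.65796808 0.06158976 0.08      ] 0.6347577807378708 -0.18384191260028843
[0.59, -0.17, 0.27, 46] -> [-0.761, -0.231, -0.008, -0.0, 0.0, -0.273] rows>= 4
[0.6, -0.37, 0.27, 76.5] -> [-0.585, -0.548, 0.0, 0.0, 0.0, -0.339] rows>= 5
```

Request:
send_rows(moves=[[-0.761, -0.231, -0.008, 0, 0, -0.273], [-0.761, -0.231, -0.008, 0, 0, -0.273], [-0.761, -0.231, -0.008, 0, 0, -0.273], [-0.761, -0.231, -0.008, 0, 0, -0.273], [-0.761, -0.231, -0.008, 0, 0, -0.273], [-0.761, -0.231, -0.008, 0, 0, -0.273]])

```text
time_s: 7.55
position: [0.5905, -0.1715, 0.2703]
tcp_rot: [[-0.717, 0.697, 0.002], [0.697, 0.717, 0.0], [-0.001, 0.001, -1.0]]
force: [-0.3, -0.1, -0.4]
opening: 0.6
grasp_force: 0.0
```

Request:
send_rows(moves=[[-0.585, -0.548, 0, 0, 0, -0.339], [-0.585, -0.548, 0, 0, 0, -0.339], [-0.585, -0.548, 0, 0, 0, -0.339], [-0.585, -0.548, 0, 0, 0, -0.339], [-0.585, -0.548, 0, 0, 0, -0.339], [-0.585, -0.548, 0, 0, 0, -0.339], [-0.585, -0.548, 0, 0, 0, -0.339]])

```text
time_s: 8.25
position: [0.6018, -0.3671, 0.2708]
tcp_rot: [[-0.973, 0.231, 0.002], [0.231, 0.973, 0.001], [-0.002, 0.002, -1.0]]
force: [0.2, 0.9, 0.1]
opening: 0.599
grasp_force: 0.0
```

Run:
```python
from h import *
st(); p,W=cap('wrist','w5.png'); q=p.astype(int);h=W[...,2]
m=(q[...,0]>80)&(q[...,1]<.3*q[...,0])&(h>.125)&(h<.136)
x=W[m];print(m.sum(),x.mean(0),cv2.minAreaRect(x[:,:2].astype(np.float32)*1000),cv2.minEnclosingCircle(x[:,:2].astype(np.float32)*1000))
m=(h>.081)&(h<.089)&(W[...,1]<-.25); x=W[m];print(cv2.minAreaRect(x[:,:2].astype(np.float32)*1000))
```

```text
8.25 [ 0.6018 -0.3671  0.2708] [0.2 0.9 0.1] 0.599 0.0
[[-0.973, 0.231, 0.002], [0.231, 0.973, 0.001], [-0.002, 0.002, -1.0]]
545 [ 0.59890164 -0.37032357  0.13053663] ((600.2800903320312, -370.6249084472656), (29.100061416625977, 28.26799964904785), 13.587090492248535) ((600.0917358398438, -370.3907775878906), 14.949198722839355)
((539.430419921875, -356.2889709472656), (60.17730712890625, 199.7755126953125), 76.31104278564453)
```

View pics/w5.png

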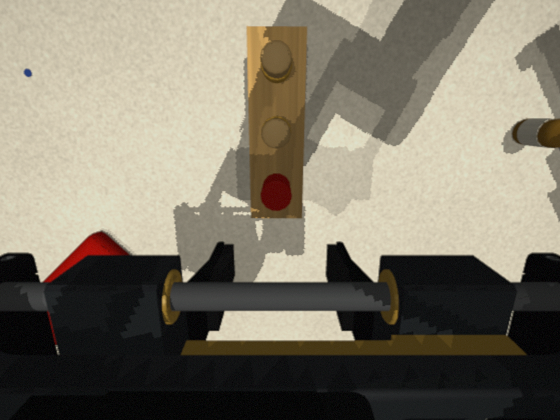

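The red pin head is at (276,190) and the rack holds the two brushes at (275,132) and (277,60). The pin centre is (0.600, -0.3705), which agrees with the rack's geometry.

Run:
```python
from h import *
plan((.600,-.3705,.098,76.5))
```

```text
[0.6, -0.3705, 0.098, 76.5] -> [0.006, -0.016, 0.692, 0.001, 0.001, 0.002] rows>= 4
```

Request:
send_rows(moves=[[0.006, -0.016, 0.15, 0.001, 0.001, 0.002], [0.006, -0.016, 0.3, 0.001, 0.001, 0.002], [0.006, -0.016, 0.4, 0.001, 0.001, 0.002], [0.006, -0.016, 0.48, 0.001, 0.001, 0.002], [0.006, -0.016, 0.56, 0.001, 0.001, 0.002], [0.006, -0.016, 0.63, 0.001, 0.001, 0.002], [0.006, -0.016, 0.692, 0.001, 0.001, 0.002], [0.006, -0.016, 0.692, 0.001, 0.001, 0.002], [0.006, -0.016, 0.692, 0.001, 0.001, 0.002]])

```text
time_s: 9.2
position: [0.6005, -0.3728, 0.0985]
tcp_rot: [[-0.972, 0.234, 0.001], [0.234, 0.972, -0.002], [-0.002, -0.002, -1.0]]
force: [-0.7, 0.7, -0.1]
opening: 0.6
grasp_force: 0.0
```

Request:
send_rows(moves=[[0, 0, 0, 0, 0, 0], [0, 0, 0, 0, 0, 0], [0, 0, 0, 0, 0, 0], [0, 0, 0, 0, 0, 0], [0, 0, 0, 0, 0, 0], [0, 0, 0, 0, 0, 0], [0, 0, 0, 0, 0, 0]], grip=0)

```text
time_s: 9.9
position: [0.6005, -0.3732, 0.099]
tcp_rot: [[-0.972, 0.235, 0.002], [0.235, 0.972, -0.002], [-0.003, -0.001, -1.0]]
force: [0.5, 3.6, 6.2]
opening: 0.36
grasp_force: 30.0
```

Request:
send_rows(moves=[[0, 0, -0.06, 0, 0, 0], [0, 0, -0.12, 0, 0, 0], [0, 0, -0.2, 0, 0, 0], [0, 0, -0.3, 0, 0, 0], [0, 0, -0.4, 0, 0, 0], [0, 0, -0.5, 0, 0, 0], [0, 0, -0.6, 0, 0, 0], [0, 0, -0.6, 0, 0, 0], [0, 0, -0.6, 0, 0, 0]])

```text
time_s: 10.8
position: [0.5997, -0.3738, 0.2489]
tcp_rot: [[-0.972, 0.236, 0.002], [0.236, 0.972, -0.004], [-0.003, -0.003, -1.0]]
force: [0.2, -0.2, -1.0]
opening: 0.357
grasp_force: 30.0
```

Run:
```python
from h import *
st(); 
plan((.610,-.25,.25,92),(.63,-.05,.25,111.5),(.6579,.0617,.25,111.5))
```

```text
10.8 [ 0.5997 -0.3738  0.2489] [ 0.2 -0.2 -1. ] 0.357 29.991329926997423
[[-0.972, 0.236, 0.002], [0.236, 0.972, -0.004], [-0.003, -0.003, -1.0]]
[0.61, -0.25, 0.25, 92] -> [0.076, 0.491, -0.006, -0.002, 0.001, -0.174] rows>= 3
[0.63, -0.05, 0.25, 111.5] -> [-0.108, 0.797, 0.0, 0.0, 0.0, -0.217] rows>= 5
[0.6579, 0.0617, 0.25, 111.5] -> [-0.268, 0.375, 0.0, 0.0, 0.0, 0.0] rows>= 3
```

Request:
send_rows(moves=[[0.03, 0.16, 0, 0, 0, -0.05], [0.06, 0.33, 0, 0, 0, -0.11], [0.076, 0.491, -0.006, -0.002, 0.001, -0.174], [0.076, 0.491, -0.006, -0.002, 0.001, -0.174], [0.076, 0.491, -0.006, -0.002, 0.001, -0.174]])

```text
time_s: 11.3
position: [0.6097, -0.2484, 0.2478]
tcp_rot: [[-0.999, -0.037, -0.003], [-0.037, 0.999, 0.002], [0.003, 0.002, -1.0]]
force: [-0.7, 0.1, -1.3]
opening: 0.361
grasp_force: 30.0
```

Request:
send_rows(moves=[[-0.02, 0.15, 0, 0, 0, -0.05], [-0.04, 0.3, 0, 0, 0, -0.1], [-0.06, 0.45, 0, 0, 0, -0.15], [-0.08, 0.6, 0, 0, 0, -0.2], [-0.1, 0.7, 0, 0, 0, -0.217], [-0.108, 0.797, 0, 0, 0, -0.217], [-0.108, 0.797, 0, 0, 0, -0.217]])

```text
time_s: 12.0
position: [0.6299, -0.0478, 0.2485]
tcp_rot: [[-0.929, -0.369, -0.002], [-0.369, 0.929, 0.002], [0.001, 0.003, -1.0]]
force: [0.1, -0.4, -1.0]
opening: 0.359
grasp_force: 30.0
```

Request:
send_rows(moves=[[-0.09, 0.12, 0, 0, 0, 0], [-0.18, 0.25, 0, 0, 0, 0], [-0.268, 0.375, 0, 0, 0, 0], [-0.268, 0.375, 0, 0, 0, 0], [-0.268, 0.375, 0, 0, 0, 0], [-0.268, 0.375, 0, 0, 0, 0]])

```text
time_s: 12.6
position: [0.6581, 0.0602, 0.2492]
tcp_rot: [[-0.931, -0.366, -0.001], [-0.366, 0.931, 0.0], [0.001, 0.0, -1.0]]
force: [-0.9, -0.2, -1.0]
opening: 0.361
grasp_force: 30.0
```

Run:
```python
from h import *
st(); plan((.6579,.0617,.175,111.5))
p,W=cap('wrist','w6.png');np.savez('w6.npz',p=p,W=W);p,W=cap('scene','s6.png')
cv2.imwrite('pics/c6.png',np.hstack([cv2.imread('pics/w6.png')[:,80:480],cv2.imread('pics/s6.png')[60:480,200:500].repeat(1,0) if 0 else cv2.resize(cv2.imread('pics/s6.png')[100:310,230:430],(400,420))]))
```

```text
12.6 [0.6581 0.0602 0.2492] [-0.9 -0.2 -1. ] 0.361 29.98934442177415
[[-0.931, -0.366, -0.001], [-0.366, 0.931, 0.0], [0.001, 0.0, -1.0]]
[0.6579, 0.0617, 0.175, 111.5] -> [-0.002, 0.006, 0.297, 0.0, -0.001, -0.001] rows>= 2
```

View pics/c6.png

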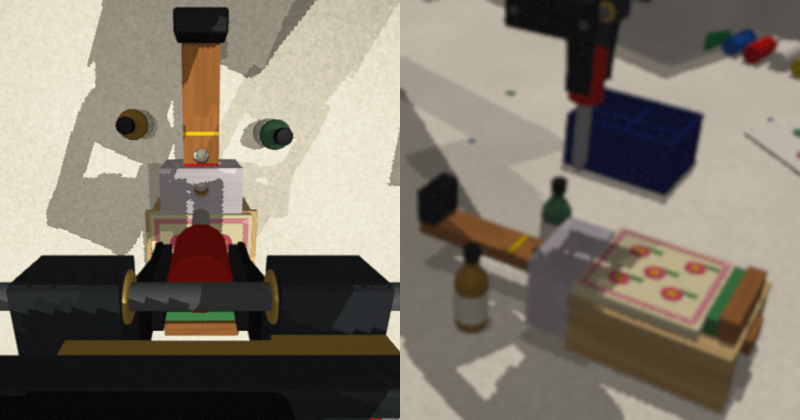

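The wrist view shows the pin held upright with its shank pointing down at (200,215) in the crop, near the hole at (200,188). The bottles and bar are undisturbed. I'll descend to just above the hole and fit the pin axis.

Request:
send_rows(moves=[[-0.002, 0.006, 0.07, 0, 0, 0], [-0.002, 0.006, 0.14, 0, 0, 0], [-0.002, 0.006, 0.2, 0, 0, 0], [-0.002, 0.006, 0.26, 0, 0, 0], [-0.002, 0.006, 0.26, 0, 0, 0], [-0.002, 0.006, 0.26, 0, 0, 0]])

```text
time_s: 13.3
position: [0.6581, 0.063, 0.1849]
tcp_rot: [[-0.93, -0.366, -0.0], [-0.366, 0.93, 0.001], [-0.0, 0.001, -1.0]]
force: [0.2, -0.3, -0.4]
opening: 0.356
grasp_force: 30.0
```

```bash
cat > fit.py <<'E'
from h import *
from scipy.optimize import least_squares
s=st(); p,W=cap('wrist','w7.png'); q=p.astype(int); P=np.array(s['position']);Q=np.array(s['tcp_rot'])
X=(W-P)@Q  # tool coords
d=np.hypot(X[...,0],X[...,1])
red=(q[...,0]>60)&(q[...,1]<.35*q[...,0])&(d<.03)
def circ(x,r,n):
    f=lambda c:np.hypot(x[:,0]-c[0],x[:,1]-c[1])-r
    c=least_squares(f,[0,0],loss='soft_l1',f_scale=.0005).x; print(n,len(x),'tool xy mm',(c*1e3).round(2),'rms',1e3*np.sqrt(np.mean(f(c)**2)),'world',(P+Q@np.r_[c,0])[:2].round(4)); return c
h=X[red]; print('red z range',np.percentile(h[:,2],[2,98]))
hh=h[(h[:,2]>-.01)&(h[:,2]<.01)]
circ(hh,.016,'head')
sh=X[(X[...,2]>.018)&(X[...,2]<.068)&(d<.02)&(W[...,2]>.086)]
for a,b in((.018,.035),(.035,.05),(.05,.068)):
    k=sh[(sh[:,2]>a)&(sh[:,2]<b)]
    if len(k)>10: circ(k,.007,f'shank {a}-{b}')
print('shank lowest',np.percentile(sh[:,2],99))
E
python3 fit.py
```

```text
13.3 [0.6581 0.063  0.1849] [ 0.2 -0.3 -0.4] 0.356 29.98936758376658
[[-0.93, -0.366, -0.0], [-0.366, 0.93, 0.001], [-0.0, 0.001, -1.0]]
red z range [-0.03265065  0.12542034]
head 585 tool xy mm [ 0.67 -0.65] rms 0.23715733770515038 world [0.6577 0.0622]
shank 0.035-0.05 94 tool xy mm [ 1.02 -0.45] rms 0.20045921734981964 world [0.6573 0.0622]
shank 0.05-0.068 126 tool xy mm [ 1.05 -0.37] rms 0.18031087688313602 world [0.6572 0.0623]
shank lowest 0.06782809078097984
```

View pics/w7.png

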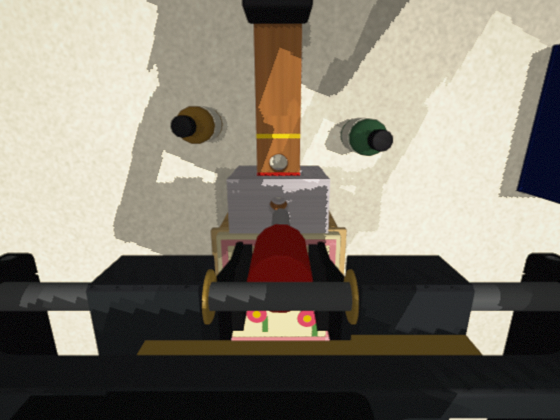

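The pin shank at (279,215) is centred laterally on the bracket, with the hole mouth just visible at (279,205). I'll check the bracket's edges in this same view.

Run:
```python
from h import *
p,W=cap('wrist'); ey=np.array([-ex[1],ex[0]])
A=W[...,:2]@ex;L=W[...,:2]@ey;h=W[...,2]
f=(h>.078)&(h<.083)&(A<.65)&(A>.6)&(L>-.24)&(L<-.13)
print('front',np.percentile(A[f],[.5,2]),'lat',np.percentile(L[f],[.5,99.5]),np.mean(np.percentile(L[f],[.5,99.5])),f.sum())
f=(h>.066)&(h<.077)&(A>.6)&(A<.617)&(L>-.24)&(L<-.13); print('frontface',np.median(A[f]),np.percentile(L[f],[.5,99.5]),f.sum())
for q in([.6573,.0623],[.6579,.0617]):print(np.array(q)@ex,np.array(q)@ey)
```

```text
front [0.60970085 0.61010036] lat [-0.22937964 -0.14017649] -0.18477806589258633 4088
frontface 0.6098264529122814 [-0.22887076 -0.14046029] 204
0.6343964938595085 -0.18293624184060048
0.6347348436642631 -0.1837143931174243
```

Request:
send_rows(moves=[[-0.002, -0.005, 0, 0, 0, 0], [-0.002, -0.005, 0.03, 0, 0, 0], [-0.002, -0.005, 0.06, 0, 0, 0], [-0.002, -0.005, 0.09, 0, 0, 0], [-0.002, -0.005, 0.12, 0, 0, 0], [-0.002, -0.005, 0.14, 0, 0, 0], [-0.002, -0.005, 0.16, 0, 0, 0], [-0.002, -0.005, 0.16, 0, 0, 0], [-0.002, -0.005, 0.16, 0, 0, 0]])

```text
time_s: 14.3
position: [0.6589, 0.063, 0.1446]
tcp_rot: [[-0.93, -0.368, -0.0], [-0.368, 0.93, 0.001], [-0.0, 0.001, -1.0]]
force: [0.0, -1.0, -2.0]
opening: 0.362
grasp_force: 30.0
```

Request:
send_rows(moves=[[0, 0, 0.02, 0, 0, 0], [0, 0, 0.04, 0, 0, 0], [0, 0, 0.06, 0, 0, 0], [0, 0, 0.08, 0, 0, 0], [0, 0, 0.1, 0, 0, 0], [0, 0, 0.1, 0, 0, 0], [0, 0, 0.1, 0, 0, 0]])

```text
time_s: 15.0
position: [0.6588, 0.063, 0.1194]
tcp_rot: [[-0.93, -0.368, -0.0], [-0.368, 0.93, 0.001], [0.0, 0.001, -1.0]]
force: [-0.4, -1.1, -0.8]
opening: 0.36
grasp_force: 30.0
```

Request:
send_rows(moves=[[0, 0, 0.02, 0, 0, 0], [0, 0, 0.04, 0, 0, 0], [0, 0, 0.06, 0, 0, 0], [0, 0, 0.075, 0, 0, 0], [0, 0, 0.09, 0, 0, 0], [0, 0, 0.1, 0, 0, 0], [0, 0, 0.104, 0, 0, 0], [0, 0, 0.104, 0, 0, 0], [0, 0, 0.104, 0, 0, 0]])

```text
time_s: 15.9
position: [0.659, 0.0631, 0.094]
tcp_rot: [[-0.93, -0.368, 0.0], [-0.368, 0.93, 0.001], [-0.001, 0.001, -1.0]]
force: [0.6, -1.0, 1.5]
opening: 0.357
grasp_force: 30.0
```

Request:
send_rows(moves=[[0, 0, 0.004, 0, 0, 0], [0, 0, 0.006, 0, 0, 0], [0, 0, 0.008, 0, 0, 0], [0, 0, 0.008, 0, 0, 0], [0, 0, 0.008, 0, 0, 0]])

```text
time_s: 16.4
position: [0.659, 0.0631, 0.0939]
tcp_rot: [[-0.93, -0.368, 0.001], [-0.368, 0.93, 0.001], [-0.001, 0.001, -1.0]]
force: [-3.2, -2.1, 11.4]
opening: 0.357
grasp_force: 30.0
```

Request:
send_rows(moves=[[0, 0, -0.008, 0, 0, 0], [0, 0, -0.008, 0, 0, 0], [0, 0, -0.008, 0, 0, 0], [0, 0, -0.008, 0, 0, 0], [0, 0, -0.008, 0, 0, 0]], grip=0.6)

```text
time_s: 16.9
position: [0.6587, 0.0634, 0.0933]
tcp_rot: [[-0.93, -0.368, -0.001], [-0.368, 0.93, 0.001], [0.0, 0.002, -1.0]]
force: [-0.2, -0.1, -0.2]
opening: 0.594
grasp_force: 0.0
```

Request:
send_rows(moves=[[0, 0, -0.06, 0, 0, 0], [0, 0, -0.15, 0, 0, 0], [0, 0, -0.3, 0, 0, 0], [0, 0, -0.45, 0, 0, 0], [0, 0, -0.6, 0, 0, 0], [0, 0, -0.7, 0, 0, 0], [0.3, 0, -0.7, 0, 0, 0], [0.3, 0, -0.7, 0, 0, 0], [0.3, 0, -0.7, 0, 0, 0], [0.3, 0, -0.7, 0, 0, 0]])

```text
time_s: 17.9
position: [0.5895, 0.0353, 0.2701]
tcp_rot: [[-0.93, -0.367, 0.003], [-0.367, 0.93, 0.001], [-0.003, 0.0, -1.0]]
force: [1.1, 0.1, -0.1]
opening: 0.599
grasp_force: 0.0
```

Run:
```python
from h import *
st(); p,W=cap('scene','s8.png'); pw,Ww=cap('wrist','w8.png')
q=pw.astype(int);h=Ww[...,2]
m=(q[...,0]>70)&(q[...,1]<.3*q[...,0])&(np.hypot(Ww[...,0]-.658,Ww[...,1]-.062)<.022)&(h>.115)
print('head top',m.sum(),np.median(h[m]),np.mean(Ww[m],0))
cv2.imwrite('pics/c8.png',np.hstack([cv2.imread('pics/w8.png')[:,80:480],cv2.resize(cv2.imread('pics/s8.png')[150:318,200:360],(400,420))]))
```

```text
17.9 [0.5895 0.0353 0.2701] [ 1.1  0.1 -0.1] 0.599 0.0
[[-0.93, -0.367, 0.003], [-0.367, 0.93, 0.001], [-0.003, 0.0, -1.0]]
head top 652 0.1254493419433339 [0.65528445 0.06123532 0.1247238 ]
```

View pics/c8.png

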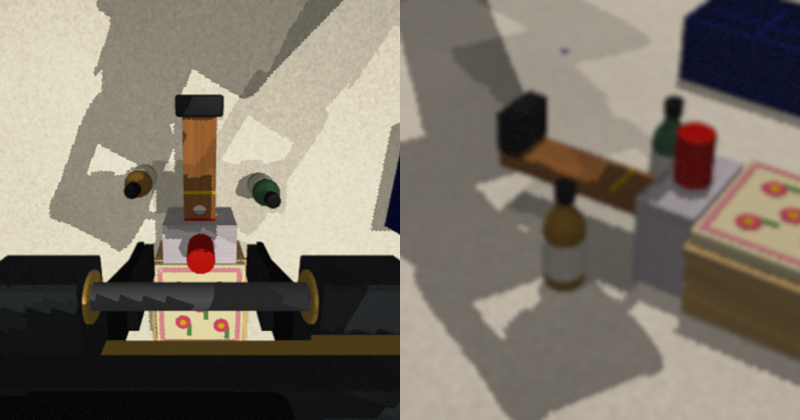

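The red head sits flush on the bracket: its top measures 0.125 m, as it should when fully home. The bar is out, both bottles are standing, and the arm is clear.

```bash
python3 -c "
from rig import ticket
print(ticket.hand_in())"
```

```text
the job is handed in; nothing more can be done
None
```

The panel is clamped: I pulled the bar out to about 70 mm (red line level with the bracket's front edge), pushed the pin fully home, and handed the job in at about 18 s; the hand-in returned no verdict.

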